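# Put the bench pump's loading gate and hand crank back

## Robot

A 6-joint arm with a two-finger parallel gripper is mounted at the origin on the work surface. World frame = base frame: x ahead of the robot, y to its left, z up, the work surface at z = 0. Lengths are in m, angles in rad, forces in N, time in s.
With the tool pointing down it reaches from about 0.35 to 0.775 m from the base axis. Payload 5.5 kg.
Tool frame: the origin (TCP) lies midway between the tips of the shut fingers; the grasp point (between the pads) lies 19 mm behind it; z points along the fingers, y is the direction in which the jaws open and shut (so a half turn about z gives the same grasp; the last joint's range is limited). The gripper opens to 85 mm and grips with 20 to 120 N. Pads are 22 mm wide; open, the fingers measure 114 mm over their backs; the gripper's body (76 mm by 85 mm) begins 54 mm behind the grasp point. The pads swing forward as they close: fully open they stand 13 mm farther back than shut.
Start: joints at [1.088, 0.313, 0.046, 1.304, 0, 1.431], TCP at [0.193, 0.542, 0.231] pointing down, gripper open.
Joint ranges: [-2.76, 2.76], [-0.86, 1.69], [-1.03, 1.26], [-2.2, 2.34], [-1.47, 1.5], [-3.14, 3.14]. Speed limits (rad/s): [2.57, 2.57, 3.14, 3.14, 3.14, 3.14].

## Interface

Orientations are given as a 3x3 rotation matrix whose columns are the frame's x, y, z axes.
In Python, from plant import ctrl, cams, order gives the robot as it stands.
- The arm moves only by the shell command python3 -m pendant 'ROWS' [FORCE]. ROWS is JSON, a list of rows, each an object with "delta_rot": the turn, a rotation vector about the world's x, y, z in degrees, a list of three; "delta_pos": the shift along the world's x, y, z in m, a list of three; "grip": the finger opening in m, from 0 to 0.0854. In form: [{"delta_rot": [rx, ry, rz], "delta_pos": [dx, dy, dz], "grip": grip}, ...]. A call has 1 to 12 rows; each row shifts and turns the commanded pose from where the row before left it; what a row does not reach is not made up. A row lasts 1/12 s, in which the tool goes at most 41.7 mm and 7.16 degrees, less where a joint would pass 70% of its speed; a pose out of reach is approached as far as the arm can. A call is refused whole if a number of a shift passes 0.0417 or a number of a turn 7.16, either way. A call with a gripper value outside its range is refused whole. The fingers move at their own pace and stop on an object; FORCE is the grip in N (left out, the last holds). Time passes only in rows, so rows that do not move let the fingers close. It gives the time, the measured TCP pose, the force and the opening at its end, in the units of the state.
- ctrl.get_state(): the state, without advancing time (a new reading comes with each control period).
- cams.camera(name): name is "scene" or "top"; returns (picture, depth): 384x512x3 uint8, red, green, blue; 384x512 float32, m along the optical axis (not along the pixel's ray), 0 where there is no reading.
- cams.camera_params(name): a dict with "fx", "fy", "cx", "cy" (pixels), "extrinsics" (4x4, takes a point from camera to world coordinates). Camera axes: x right, y down, z forward; pixel columns grow to the right and rows downward; lengths in m; the calibration is good to about 2 mm. A picture is of the moment at which its call begins. camera_params takes no time and is no camera call.
- order.hand_in(): hands the job in, once; it reports no verdict.
The state is a dict: "t": time; "joints": joint angles; "joint_vel": joint speeds; "tau": joint torques, N m; "tcp_pos": TCP position; "orientation": TCP orientation; "force": force on the tool from outside, world axes, zero at the start; "torque": the same for the moment, N m; "gripper_width": finger opening in m.
Only numpy, scipy, OpenCV 4.12 (cv2) and the standard library are available. Lean on these libraries where they do the work, as an engineer would, in place of code of your own. Each camera call takes 0.05 s, during which the arm holds its last target.

## Task

Get the cleaned bench pump ready for hand priming. First push its orange loading gate fully shut, until the spring catch clicks out behind the gate's tooth; then take the hand crank from the bench, turn it so that its arm points the way of the long yellow tooth on the splined shaft, thread it on until the hub sits fully home on the collar, and let go. Leave the tube rack, bottle, tip box and beaker standing where they are.

Things in the scene. Friction and masses are not known exactly. Their poses are not given: they have to be found in the camera images.
- pump: White pump housing fixed on the bench, 160 (x) x 260 (y) x 85 mm high; origin at the centre of its underside, z up; display and keys on the -x side. On top: shaft at x 0, y +65 mm; orange gate in the -y half; a guide rail 10 mm high at x -41; a spring catch (grey block, brass plunger, red end) at x 36 to 80, y -30, up to 15 mm high. The gate slides towards +y.
- gate (a joint): Slide of the orange loading gate along the pump's +y, towards the shaft, in m: 0 fully open, 0.060 fully shut (end stop). It starts 0 to 0.018, stays where it is left (about 4 N friction) and needs 10 to 15 N as its tooth passes the catch, which springs in behind the tooth at about 0.058.
- gate_tab (a point): Centre of the gate's upright orange push tab, 113 mm above the bench; axes are the pump's. Tab 60 mm wide (x), 8 mm thick (y); it rises from the gate's plate, whose top is 95 mm above the bench, to 131 mm. It stands at pump x 0, y -85 mm (gate open) to -25 mm (shut), mid-plate; the plate is 70 (x) x 60 (y) mm. Push the tab's -y face towards +y.
- catch (a joint): Spring catch plunger, in m: 0 sprung right out, growing as it is pushed back along the pump's +x (about 5 mm, 4 N, as the gate's tooth passes). Gate at its end stop and catch back at 0 means latched.
- shaft: Fixed splined shaft, upright on the pump; origin on its axis at the top face of its collar (48 mm diameter, 16 mm high), 101 mm above the bench. z up, x along the long yellow tooth. Sizes above the collar: core 21 mm in diameter to 28 mm, then a cone to 38 mm, 10 mm wide at the tip; six teeth 60 degrees apart, 5 mm wide, 24 mm high, to radius 14 mm, the yellow one to 21 mm.
- shaft_home (a point): Point on the shaft's axis 16 mm above the collar's top face, 117 mm above the bench: where point crank_hub must come. x points along the long yellow tooth, which differs between starts (always towards the pump's +y half, away from the gate). The shaft does not turn. A yellow mark on the pump's top beside the collar points the same way.
- crank_hub (a point): Centre of the crank's steel hub, 16 mm above its underside; x points along the arm, z up. Hub: hexagon 50 mm across flats, 32 mm high, two flats facing +y and -y, good to grip from above. The splined bore goes right through; about 1.5 mm clearance all round and 4 degrees of play either way on the shaft. Its one deep keyway, for the yellow tooth, points along x: it fits one way only.
- crank_arm (a point): Middle of the crank's blue arm, 55 mm from the hub's axis along x, 19 mm above the underside; axes as crank_hub. Arm 18 mm wide (y), 18 mm high (10 to 28 mm above the underside), ending 125 mm from the hub's axis. On it, at 113 mm, stands a black handle 22 mm in diameter, up to 70 mm above the underside.
- crank: The whole loose hand crank, about 0.35 kg, lying flat on the bench, handle up, at any yaw; origin on its underside straight below crank_arm, axes as crank_hub. Its balance point lies about 15 mm from the hub's axis towards the arm.
- rack_mid (a point): Bystander: centre of the loose green tube rack, 140 (x) x 80 (y) x 50 mm high, tubes to 80 mm; 25 mm above the bench. It and the crank lie on opposite sides of the pump, either way round.
- bottle_mid (a point): Bystander: centre of the loose white plastic bottle, 64 mm in diameter, 180 mm high; 90 mm above the bench. It stands close beside the crank's arm, on its +y side (its centre 80 to 95 mm from the arm's middle line).
- tip_box_mid (a point): Bystander: centre of the loose tip box, orange with a white top, 88 (x) x 123 (y) x 58 mm high; 29 mm above the bench.
- beaker_mid (a point): Bystander: centre of the loose glass beaker, 72 mm across the rim, 90 mm high; 45 mm above the bench.
There are look-alikes about, which are no part of the job. Leave any brown look-alike of the crank alone.

How it is judged:
On the way, in this order (a step that is already met when the one before it is completed fails the run):
1. the gate is shut and the catch has sprung out behind it (value of joint gate above 0.056 m and value of joint catch below 0.002 m), for 0.2 s.
2. the crank sits fully home on the shaft, arm along the yellow tooth (distance between crank_hub and shaft_home below 0.004 m and angle between the x axis of crank_hub and the x axis of shaft_home, either way round below 0.15 rad and angle between crank_hub's own z axis and vertical below 0.08 rad and x of crank_arm in the frame of shaft_home above 0.045 m), for 0.2 s.
At the end, for the whole second after the job is handed in: Gate beyond 56 mm of its 60 mm with the catch out to within 2 mm; hub centre within 4 mm of its home point on the shaft, arm within 0.15 rad of the yellow tooth's direction, handle up, tilted less than 0.08 rad, at rest; rack, bottle, tip box and beaker upright and within 30 mm of where they stood (all of step 1 and all of step 2 and linear speed of crank below 0.02 m/s and distance of each of rack_mid, bottle_mid, tip_box_mid, beaker_mid from where it was at the start of the episode below 0.03 m and angle between each of rack_mid, bottle_mid, tip_box_mid, beaker_mid's own z axis and vertical below 0.2 rad); the robot touches nothing.
It fails at once if a bystander was knocked over or shoved more than 30 mm (distance of any of rack_mid, bottle_mid, tip_box_mid, beaker_mid from where it was at the start of the episode above 0.03 m or angle between any of rack_mid, bottle_mid, tip_box_mid, beaker_mid's own z axis and vertical above 0.3 rad).
It also fails if it takes over 61 s, if anything falls off the work surface, if the arm or the gripper's body presses on something with over 40 N, if the wrist force passes 120 N, or if a joint passes its speed limit or range.

## Working session

There is one attempt and no reset: what is moved stays moved. The work goes in short steps, Python scripts to look and compute and a shell command to move; the robot and the scene stay as the last step left them, time stands still between calls to the robot, and variables do not carry over. Pictures are saved under pics/ and viewed, and the job is handed in when it is done.

```bash
ls; mkdir -p pics; cat > h.py <<'E'
import numpy as np,cv2,pickle
from plant import ctrl,cams,order
def snap(n,tag):
    p,d=cams.camera(n); P=cams.camera_params(n)
    cv2.imwrite(f'pics/{tag}.png',p[:,:,::-1]); pickle.dump((p,d,P),open(f'{tag}.pkl','wb')); return p,d,P
def load(tag): return pickle.load(open(f'{tag}.pkl','rb'))
def world(d,P):
    v,u=np.mgrid[:d.shape[0],:d.shape[1]]
    c=np.stack([(u-P['cx'])/P['fx']*d,(v-P['cy'])/P['fy']*d,d],-1)
    E=np.array(P['extrinsics']); w=c@E[:3,:3].T+E[:3,3]; w[d==0]=np.nan; return w
def proj(P,X):
    E=np.linalg.inv(np.array(P['extrinsics'])); c=E[:3,:3]@np.array(X)+E[:3,3]
    return P['fx']*c[0]/c[2]+P['cx'],P['fy']*c[1]/c[2]+P['cy']
E
python3 - <<'E'
from h import *
np.set_printoptions(precision=4,suppress=True)
for n in('top','scene'):
    p,d,P=snap(n,n+'0'); print(n,P['fx'],np.array(P['extrinsics'])[:3])
print(ctrl.get_state())
E
```

```text
pics
top 482.19849892943085 [[-0.0256 -0.9884  0.1499  0.3611]
 [-0.9994  0.0219 -0.0266  0.0936]
 [ 0.023  -0.1505 -0.9883  1.4136]]
scene 361.9920291830768 [[-0.5092  0.7055 -0.4929  1.1386]
 [ 0.8606  0.4097 -0.3026  0.4281]
 [-0.0115 -0.5783 -0.8158  1.0147]]
{'t': 0.1, 'joints': array([1.0884, 0.314 , 0.0451, 1.3036, 0.    , 1.4312]), 'joint_vel': array([-0.0005, -0.0023,  0.0023, -0.0004,  0.0004, -0.0004]), 'tau': array([  0.0045, -48.1725,  29.9244,   0.0127,   0.    ,   0.    ]), 'tcp_pos': array([0.1931, 0.5412, 0.2305]), 'orientation': array([[-0.9418,  0.3361, -0.0008],
       [ 0.3361,  0.9418, -0.0014],
       [ 0.0002, -0.0016, -1.    ]]), 'force': array([-0.8115, -0.6995,  0.6406]), 'torque': array([ 0.0128, -0.0045, -0.0191]), 'gripper_width': 0.08535049409616169}
```

```bash
python3 -c "
import cv2
for n in('top0','scene0'):
    cv2.imwrite(f'pics/{n}b.png',cv2.resize(cv2.imread(f'pics/{n}.png'),(800,600),interpolation=cv2.INTER_CUBIC))"
```

```text
(no output)
```

View pics/top0b.png

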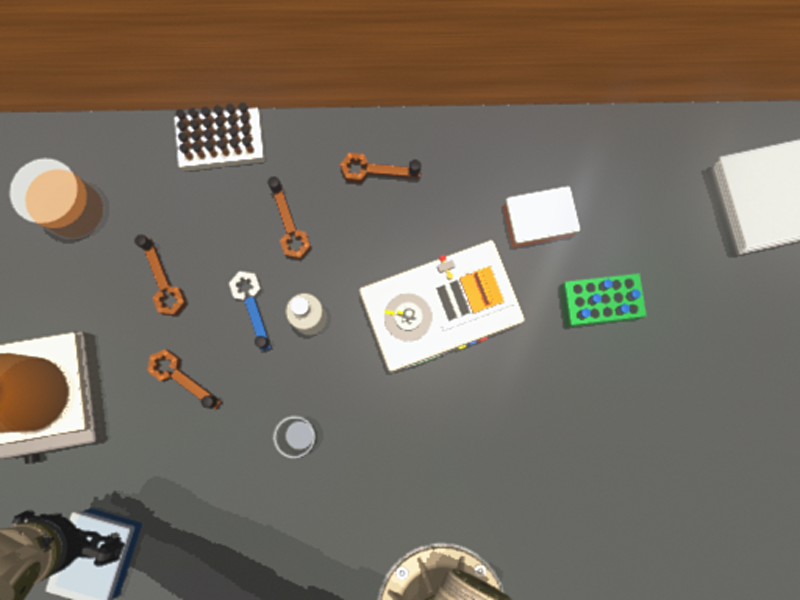

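View pics/scene0b.png

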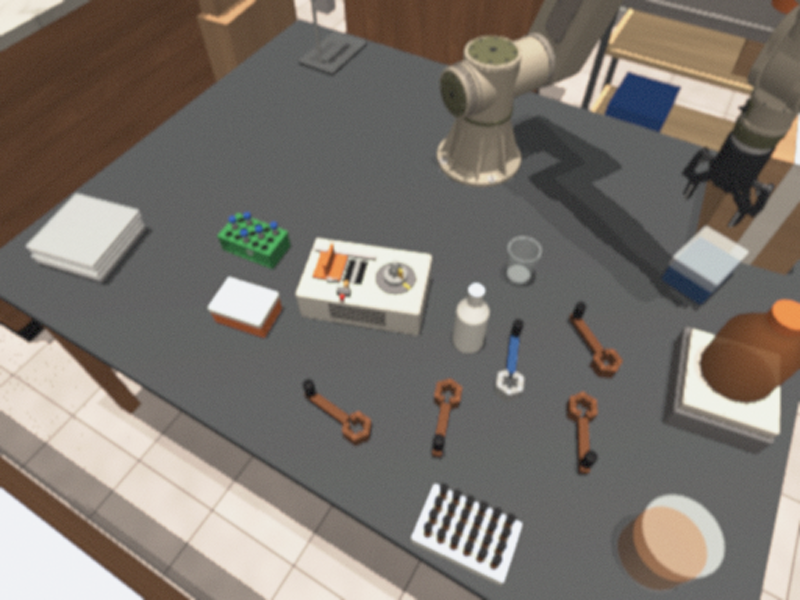

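The top view (800x600 scaling) shows these:
- **Crank:** the crank with the steel hub at (245,285) and blue arm running to (262,343). It is the only one that fits; the four brown ones at (160,375), (165,295), (290,240) and (360,168) are look-alikes.
- **Pump:** at (440,305), with the gate on its right and the shaft at (407,316).
- **Bystanders:** bottle (305,313), beaker (295,437), rack (605,298) and tip box (542,215).

Next I'll take enlarged crops and measure.

```bash
python3 - <<'E'
from h import *
np.set_printoptions(precision=4,suppress=True)
p,d,P=load('top0'); w=world(d,P)
a=cv2.resize(p[165:230,140:175],None,fx=8,fy=8,interpolation=cv2.INTER_CUBIC)
b=cv2.resize(p[150:240,225:340],None,fx=5.5,fy=5.5,interpolation=cv2.INTER_CUBIC)
H=max(a.shape[0],b.shape[0]);c=np.zeros((H,800,3),np.uint8);
s=800-b.shape[1]; c[:a.shape[0],:min(s,a.shape[1])]=a[:,:s]; c[:b.shape[0],s:]=b; c=cv2.resize(c,(800,600))
cv2.imwrite('pics/crops.png',c[:,:,::-1])
hsv=cv2.cvtColor(p,cv2.COLOR_RGB2HSV)
def reg(u0,u1,v0,v1,m):
    M=np.zeros(d.shape,bool);M[v0:v1,u0:u1]=True; return M&m&(d>0)
h,s,v=[hsv[:,:,i].astype(int) for i in range(3)]
z=w[:,:,2]
# pump top
M=reg(220,345,145,245,(z>0.078)&(z<0.092)); r=cv2.minAreaRect(w[M][:,:2].astype(np.float32)); print('pump',r,np.median(z[M]),cv2.boxPoints(r).tolist())
M=reg(150,178,185,228,(h>95)&(h<125)&(s>120)); q=w[M]; print('blue',M.sum(),q.mean(0)); 
(vx,vy,x0,y0)=cv2.fitLine(q[:,:2].astype(np.float32),cv2.DIST_L2,0,.01,.01).ravel(); print('arm line',vx,vy,x0,y0)
M=reg(142,170,170,195,(z>0.022)&(z<0.045)&(s<60)); r=cv2.minEnclosingCircle(w[M][:,:2].astype(np.float32)); print('hub',M.sum(),r,w[M].mean(0),np.median(z[M]))
M=reg(160,178,205,228,(z>0.055)); print('handle',M.sum(),w[M].mean(0))
M=reg(180,210,180,220,(z>0.05)); print('bottle',M.sum(), w[M].mean(0), z[M].max(), cv2.minEnclosingCircle(w[M][:,:2].astype(np.float32)))
M=reg(240,285,180,225,(z>0.108)); print('shaft tip',M.sum(),w[M].mean(0),z[M].max())
M=reg(235,285,180,225,(h>22)&(h<35)&(s>150)); 
for vv,uu in np.argwhere(M): print('yel',uu,vv,w[vv,uu],p[vv,uu])
M=reg(290,330,160,205,(z>0.112)); print('tab',M.sum(),w[M],)
M=reg(280,330,160,205,(h>5)&(h<20)&(s>150)&(abs(z-0.095)<.006)); print('plate',M.sum(),cv2.minAreaRect(w[M][:,:2].astype(np.float32)))
for n,b in dict(beaker=(172,208,262,298),tip=(320,375,115,160),rack=(358,418,172,212)).items():
    M=reg(*b,z>0.02); print(n,M.sum(),w[M].mean(0),z[M].max())
E
```

```text
pump ((0.5408068895339966, -0.014800429344177246), (0.16018463671207428, 0.25989222526550293), 19.10841941833496) 0.08537436431571888 [[0.42258885502815247, 0.0817669928073883], [0.5076663494110107, -0.16380538046360016], [0.6590249538421631, -0.1113678514957428], [0.5739474296569824, 0.13420452177524567]]
blue 160 [0.5317 0.3252 0.0279]
arm line 0.9425892 0.33395442 0.5316758 0.32521167
hub 183 ((0.5918396711349487, 0.34516191482543945), 0.028785573318600655) [0.5928 0.3459 0.0312] 0.03157101034312526
handle 52 [0.4831 0.3094 0.0689]
bottle 482 [0.5252 0.2233 0.1297] 0.18563868958617147 ((0.530173659324646, 0.22770874202251434), 0.03207939863204956)
shaft tip 78 [0.5188 0.0481 0.1294] 0.14391673352330092
yel 246 199 [0.5306 0.0874 0.0858] [249 250  82]
yel 247 199 [0.5302 0.0847 0.0882] [249 250   0]
yel 248 199 [0.5299 0.0819 0.0902] [251 252   0]
yel 249 199 [0.5302 0.0791 0.0872] [250 251  31]
yel 250 199 [0.5299 0.0764 0.0889] [245 245  65]
yel 251 199 [0.5299 0.0736 0.0884] [241 241  91]
yel 254 199 [0.5246 0.0662 0.1285] [249 250 101]
yel 255 199 [0.5256 0.0633 0.1206] [251 25
[... 2414 characters left out ...]
28  0.1355]
 [ 0.5454 -0.0965  0.1291]
 [ 0.5427 -0.0882  0.1296]
 [ 0.5422 -0.0904  0.1331]
 [ 0.5425 -0.0935  0.1303]
 [ 0.542  -0.0957  0.1338]
 [ 0.5414 -0.0895  0.1193]
 [ 0.5394 -0.0901  0.1338]
 [ 0.5402 -0.0938  0.1275]
 [ 0.5392 -0.0954  0.1344]
 [ 0.5395 -0.0985  0.1319]
 [ 0.5395 -0.0902  0.1137]
 [ 0.5377 -0.0911  0.1262]
 [ 0.5372 -0.0934  0.1292]
 [ 0.5375 -0.0964  0.1269]
 [ 0.5366 -0.0927  0.1141]]
plate 65 ((0.5848140716552734, -0.07381614297628403), (0.11457163095474243, 0.06526876986026764), 29.250301361083984)
beaker 295 [0.3134 0.2571 0.0693] 0.09997733501461759
tip 1347 [ 0.7067 -0.2084  0.0562] 0.06704471090010311
rack 1413 [ 0.5478 -0.3145  0.053 ] 0.08576681458822022
```

View pics/crops.png

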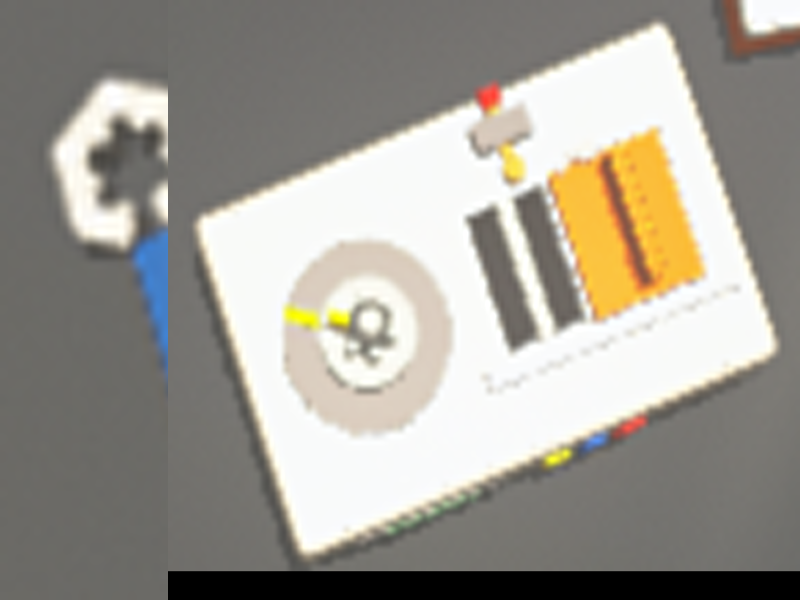

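Measurements:
- **Pump:** yaw 19.1°, top at z 0.085, 160x260 mm. This matches the given size.
- **Shaft:** (0.5195, 0.0466), with the yellow mark at about 74°.
- **Gate tab:** pump y −0.074, so the gate is about 0.011 open.
- **Crank:** hub at (0.592, 0.3455), arm at about 199.3°. The crop confirms a steel hub and blue arm.

Next I'll go behind the gate tab with the fingers shut and yawed by 39°, so that the tool's y lies along the pump's y.

```bash
python3 -m pendant '[{"delta_rot":[0,0,6.5],"delta_pos":[0.016,-0.0277,0],"grip":0},{"delta_rot":[0,0,6.5],"delta_pos":[0.016,-0.0277,0],"grip":0},{"delta_rot":[0,0,6.5],"delta_pos":[0.016,-0.0277,0],"grip":0},{"delta_rot":[0,0,6.5],"delta_pos":[0.016,-0.0277,0],"grip":0},{"delta_rot":[0,0,6.5],"delta_pos":[0.016,-0.0277,0],"grip":0},{"delta_rot":[0,0,6.5],"delta_pos":[0.016,-0.0277,0],"grip":0},{"delta_rot":[0,0,0],"delta_pos":[0.016,-0.0277,0],"grip":0},{"delta_rot":[0,0,0],"delta_pos":[0.016,-0.0277,0],"grip":0},{"delta_rot":[0,0,0],"delta_pos":[0.016,-0.0277,0],"grip":0},{"delta_rot":[0,0,0],"delta_pos":[0.016,-0.0277,0],"grip":0},{"delta_rot":[0,0,0],"delta_pos":[0.016,-0.0277,0],"grip":0},{"delta_rot":[0,0,0],"delta_pos":[0.016,-0.0277,0],"grip":0}]' 60
python3 -m pendant '[{"delta_rot":[0,0,0],"delta_pos":[0.016,-0.0277,0],"grip":0},{"delta_rot":[0,0,0],"delta_pos":[0.016,-0.0277,0],"grip":0},{"delta_rot":[0,0,0],"delta_pos":[0.016,-0.0277,0],"grip":0},{"delta_rot":[0,0,0],"delta_pos":[0.016,-0.0277,0],"grip":0},{"delta_rot":[0,0,0],"delta_pos":[0.016,-0.0277,0],"grip":0},{"delta_rot":[0,0,0],"delta_pos":[0.016,-0.0277,0],"grip":0},{"delta_rot":[0,0,0],"delta_pos":[0.016,-0.0277,0],"grip":0},{"delta_rot":[0,0,0],"delta_pos":[0.016,-0.0277,0],"grip":0},{"delta_rot":[0,0,0],"delta_pos":[0.016,-0.0277,0],"grip":0},{"delta_rot":[0,0,0],"delta_pos":[0.016,-0.0277,0],"grip":0},{"delta_rot":[0,0,0],"delta_pos":[0.016,-0.0277,0],"grip":0},{"delta_rot":[0,0,0],"delta_pos":[0.016,-0.0277,0],"grip":0}]' 60
python3 - <<'E'
from h import *
snap('scene','s1'); p,_,_=load('s1'); s=p[140:240,150:300]; cv2.imwrite('pics/s1c.png',cv2.resize(s,(800,533))[:,:,::-1])
E
```

```text
t: 1.1
tcp_pos: [0.3855, 0.2076, 0.2311]
orientation: [[-0.943, -0.332, -0.0], [-0.332, 0.943, -0.0], [0.0, 0.0, -1.0]]
force: [1.5, -0.8, 0.3]
gripper_width: -0.0
t: 2.1
tcp_pos: [0.5776, -0.1247, 0.2308]
orientation: [[-0.944, -0.331, -0.001], [-0.331, 0.944, 0.0], [0.001, 0.001, -1.0]]
force: [1.5, 0.8, -0.2]
gripper_width: 0.0
```

View pics/s1c.png

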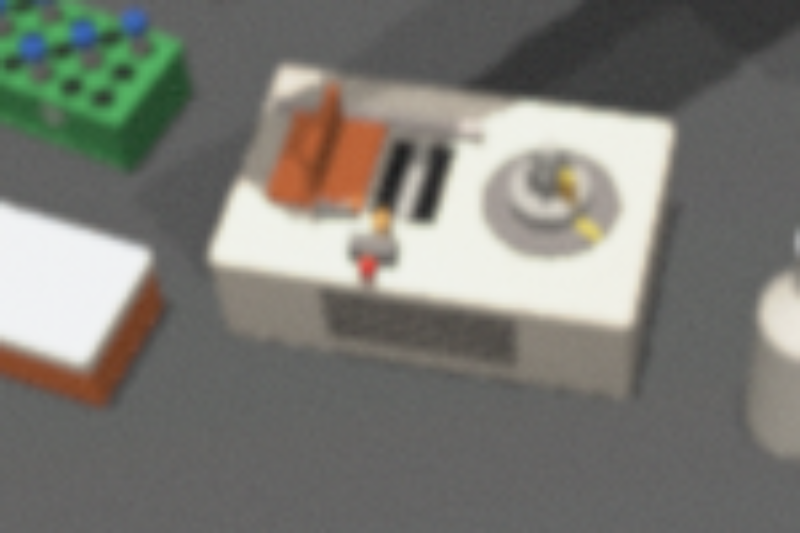

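The crop shows the gate still open, the tab clear and nothing below the tool. I'll lower it.

```bash
python3 -m pendant '[{"delta_rot":[0,0,0],"delta_pos":[0,0,-0.031],"grip":0},{"delta_rot":[0,0,0],"delta_pos":[0,0,-0.031],"grip":0},{"delta_rot":[0,0,0],"delta_pos":[0,0,-0.031],"grip":0},{"delta_rot":[0,0,0],"delta_pos":[0,0,-0.03],"grip":0},{"delta_rot":[0,0,0],"delta_pos":[0,0,0],"grip":0}]' 60
python3 - <<'E'
from h import *
for n in('scene','top'):
    p,_,P=snap(n,n+'2'); u,v=proj(P,[.565,-.085,.11]); u,v=int(u),int(v); s=p[max(0,v-60):v+50,max(u-75,0):u+75]; cv2.imwrite(f'pics/{n}2c.png',cv2.resize(s,(800,586))[:,:,::-1])
E
```

```text
t: 2.57
tcp_pos: [0.5726, -0.1216, 0.1016]
orientation: [[-0.944, -0.331, -0.011], [-0.331, 0.944, 0.004], [0.009, 0.008, -1.0]]
force: [-1.9, 0.6, -0.7]
gripper_width: -0.0003
```

View pics/scene2c.png

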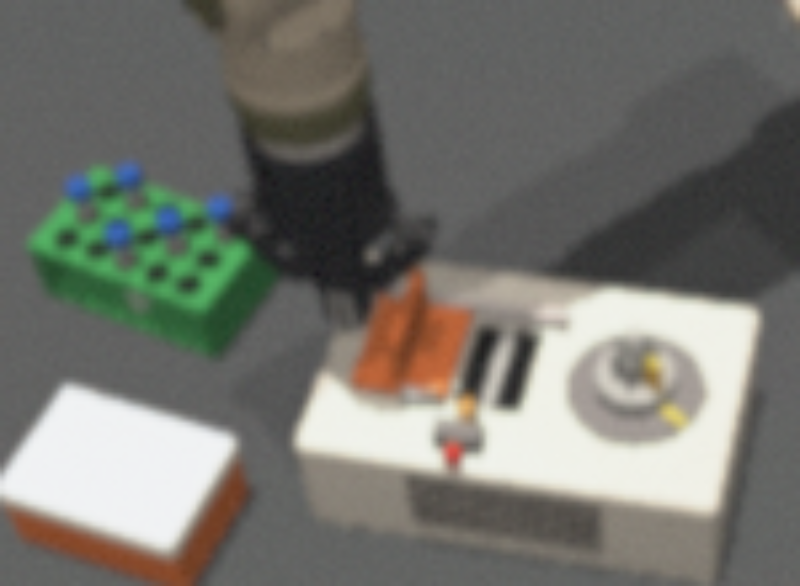

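```bash
python3 - <<'E'
from h import *
np.set_printoptions(precision=4,suppress=True)
s=ctrl.get_state();print(s['t'],s['tcp_pos'],s['force'],s['orientation'])
c=np.array([.5408,-.0148]);x=np.array([.9449,.3275]);y=np.array([-.3275,.9449])
print((s['tcp_pos'][:2]-c)@x,(s['tcp_pos'][:2]-c)@y)
E
```

```text
2.6667 [ 0.5761 -0.1227  0.1075] [-0.6736 -0.4297  0.2922] [[-0.9434 -0.3315 -0.0034]
 [-0.3315  0.9434  0.0014]
 [ 0.0027  0.0024 -1.    ]]
-0.0019894460124471373 -0.11346784440893358
```

View pics/top2c.png

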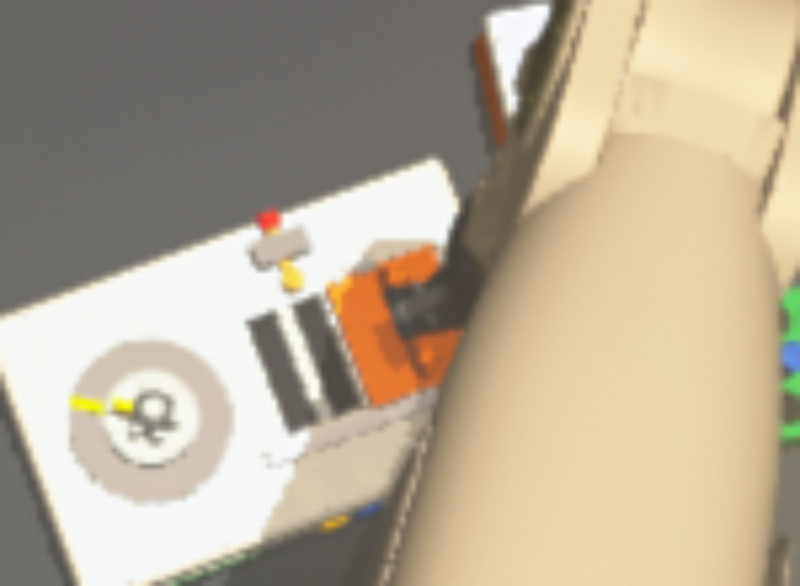

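Settled behind the tab at z 0.1075. Now I push along pump +y.

```bash
python3 -m pendant '[{"delta_rot":[0,0,0],"delta_pos":[-0.002,0.0057,0],"grip":0},{"delta_rot":[0,0,0],"delta_pos":[-0.002,0.0057,0],"grip":0},{"delta_rot":[0,0,0],"delta_pos":[-0.002,0.0057,0],"grip":0},{"delta_rot":[0,0,0],"delta_pos":[-0.002,0.0057,0],"grip":0},{"delta_rot":[0,0,0],"delta_pos":[-0.002,0.0057,0],"grip":0},{"delta_rot":[0,0,0],"delta_pos":[-0.002,0.0057,0],"grip":0}]' 60
python3 -m pendant '[{"delta_rot":[0,0,0],"delta_pos":[-0.002,0.0057,0],"grip":0},{"delta_rot":[0,0,0],"delta_pos":[-0.002,0.0057,0],"grip":0},{"delta_rot":[0,0,0],"delta_pos":[-0.002,0.0057,0],"grip":0},{"delta_rot":[0,0,0],"delta_pos":[-0.001,0.003,0],"grip":0}]' 60
python3 - <<'E'
from h import *
np.set_printoptions(precision=4,suppress=True)
p,_,P=snap('scene','s3'); u,v=proj(P,[.565,-.085,.11]); u,v=int(u),int(v); s=p[max(0,v-60):v+50,max(u-75,0):u+75]; cv2.imwrite(f'pics/s3c.png',cv2.resize(s,(800,586))[:,:,::-1])
s=ctrl.get_state();print(s['t'],s['tcp_pos'],s['force'])
c=np.array([.5408,-.0148]);x=np.array([.9449,.3275]);y=np.array([-.3275,.9449])
print((s['tcp_pos'][:2]-c)@x,(s['tcp_pos'][:2]-c)@y)
E
```

```text
t: 3.17
tcp_pos: [0.5665, -0.0895, 0.1099]
orientation: [[-0.944, -0.331, 0.003], [-0.331, 0.944, -0.003], [-0.002, -0.004, -1.0]]
force: [0.7, -3.9, 3.3]
gripper_width: 0.0001
t: 3.5
tcp_pos: [0.5597, -0.0702, 0.1096]
orientation: [[-0.944, -0.331, 0.004], [-0.331, 0.944, -0.004], [-0.002, -0.005, -1.0]]
force: [2.3, -7.9, 6.3]
gripper_width: -0.0004
3.55 [ 0.5593 -0.0692  0.1095] [ 1.2162 -3.3416  4.3195]
-0.00032434094673205387 -0.057515537752426814
```

View pics/s3c.png

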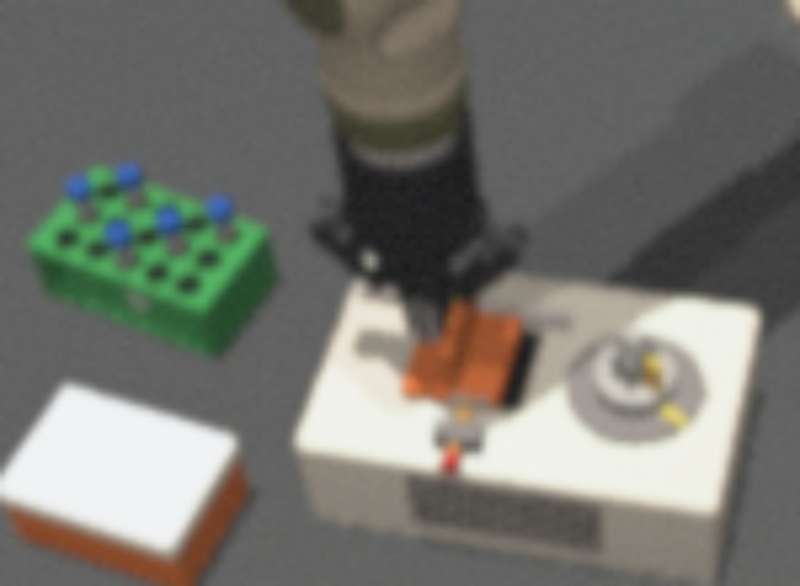

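The gate is moving and the tab is near (460,340) in the crop. I'll push the remaining ~15 mm.

```bash
python3 -m pendant '[{"delta_rot":[0,0,0],"delta_pos":[-0.0013,0.0038,0],"grip":0},{"delta_rot":[0,0,0],"delta_pos":[-0.0013,0.0038,0],"grip":0},{"delta_rot":[0,0,0],"delta_pos":[-0.0013,0.0038,0],"grip":0}]' 60
python3 -m pendant '[{"delta_rot":[0,0,0],"delta_pos":[-0.001,0.0028,0],"grip":0},{"delta_rot":[0,0,0],"delta_pos":[0,0,0],"grip":0}]' 60
python3 -m pendant '[{"delta_rot":[0,0,0],"delta_pos":[-0.001,0.0028,0],"grip":0},{"delta_rot":[0,0,0],"delta_pos":[0,0,0],"grip":0}]' 60
```

```text
t: 3.8
tcp_pos: [0.5555, -0.0583, 0.1094]
orientation: [[-0.944, -0.331, 0.003], [-0.331, 0.944, -0.002], [-0.002, -0.003, -1.0]]
force: [1.4, -6.0, 4.7]
gripper_width: -0.0001
t: 3.97
tcp_pos: [0.5537, -0.0541, 0.1087]
orientation: [[-0.943, -0.332, 0.001], [-0.332, 0.943, 0.0], [-0.001, -0.0, -1.0]]
force: [1.8, -1.9, 2.1]
gripper_width: 0.0001
t: 4.13
tcp_pos: [0.5531, -0.0526, 0.1086]
orientation: [[-0.944, -0.331, 0.001], [-0.331, 0.944, -0.002], [-0.001, -0.003, -1.0]]
force: [3.3, -6.2, 4.0]
gripper_width: -0.0002
```

```bash
python3 -m pendant '[{"delta_rot":[0,0,0],"delta_pos":[-0.001,0.0028,0],"grip":0},{"delta_rot":[0,0,0],"delta_pos":[0,0,0],"grip":0}]' 60
python3 - <<'E'
from h import *
p,_,P=snap('scene','s4'); u,v=proj(P,[.565,-.065,.11]); u,v=int(u),int(v); s=p[v-30:v+45,u-50:u+50]; cv2.imwrite(f'pics/s4c.png',cv2.resize(s,(800,600),interpolation=cv2.INTER_CUBIC)[:,:,::-1])
E
```

```text
t: 4.3
tcp_pos: [0.5531, -0.0524, 0.1087]
orientation: [[-0.944, -0.33, 0.003], [-0.33, 0.944, -0.007], [-0.0, -0.008, -1.0]]
force: [4.0, -14.1, 0.7]
gripper_width: -0.0004
```

View pics/s4c.png

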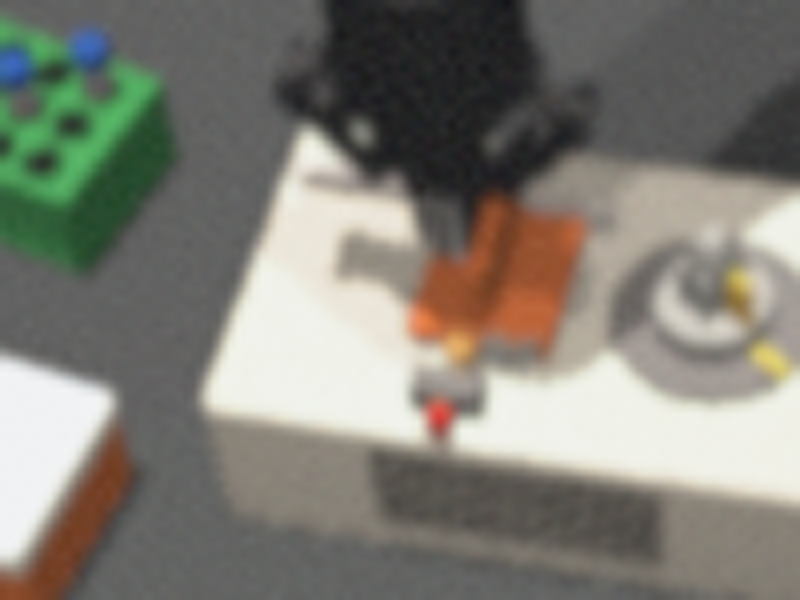

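```bash
python3 -m pendant '[{"delta_rot":[0,0,0],"delta_pos":[-0.001,0.0028,0],"grip":0},{"delta_rot":[0,0,0],"delta_pos":[0,0,0],"grip":0},{"delta_rot":[0,0,0],"delta_pos":[0,0,0],"grip":0}]' 60
python3 - <<'E'
from h import *
p,_,P=snap('scene','s5'); u,v=proj(P,[.565,-.065,.11]); u,v=int(u),int(v); s=p[v-30:v+45,u-50:u+50]; cv2.imwrite(f'pics/s5c.png',cv2.resize(s,(800,600),interpolation=cv2.INTER_CUBIC)[:,:,::-1])
E
```

```text
t: 4.6
tcp_pos: [0.553, -0.0522, 0.1089]
orientation: [[-0.945, -0.328, 0.004], [-0.328, 0.945, -0.012], [-0.0, -0.012, -1.0]]
force: [6.2, -22.1, -1.3]
gripper_width: 0.0001
```

View pics/s5c.png

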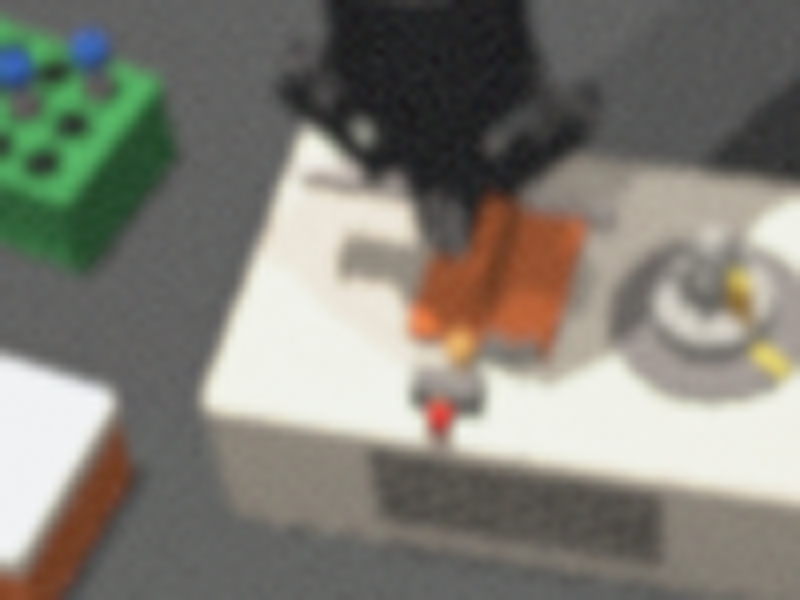

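At 22 N there is no more motion, so the gate is at its end stop. The brass plunger at (460,345) stands out behind the grey tooth at (510,352), which means it is latched. I'll back off, lift and check.

```bash
python3 -m pendant '[{"delta_rot":[0,0,0],"delta_pos":[0.0033,-0.0095,0],"grip":0},{"delta_rot":[0,0,0],"delta_pos":[0.0033,-0.0095,0],"grip":0},{"delta_rot":[0,0,0],"delta_pos":[0.0033,-0.0095,0],"grip":0},{"delta_rot":[0,0,0],"delta_pos":[0,0,0.033],"grip":0},{"delta_rot":[0,0,0],"delta_pos":[0,0,0.033],"grip":0},{"delta_rot":[0,0,0],"delta_pos":[0,0,0.033],"grip":0},{"delta_rot":[0,0,0],"delta_pos":[0,0,0.033],"grip":0},{"delta_rot":[0,0,0],"delta_pos":[0.001,0.039,0],"grip":0.085},{"delta_rot":[0,0,0],"delta_pos":[0.001,0.039,0],"grip":0.085},{"delta_rot":[0,0,0],"delta_pos":[0.001,0.039,0],"grip":0.085},{"delta_rot":[0,0,0],"delta_pos":[0.001,0.039,0],"grip":0.085},{"delta_rot":[0,0,0],"delta_pos":[0.001,0.039,0],"grip":0.085}]' 60
python3 -m pendant '[{"delta_rot":[0,0,0],"delta_pos":[0.001,0.039,0],"grip":0.085},{"delta_rot":[0,0,0],"delta_pos":[0.001,0.039,0],"grip":0.085},{"delta_rot":[0,0,0],"delta_pos":[0.001,0.039,0],"grip":0.085},{"delta_rot":[0,0,0],"delta_pos":[0.005,0.035,0],"grip":0.085},{"delta_rot":[0,0,0],"delta_pos":[0.012,0.03,0],"grip":0.085},{"delta_rot":[0,0,0],"delta_pos":[0,0,0],"grip":0.085}]' 60
python3 - <<'E'
from h import *
np.set_printoptions(precision=4,suppress=True)
p,d,P=snap('top','t6'); cv2.imwrite('pics/t6c.png',cv2.resize(p[150:240,225:345],(800,600),interpolation=cv2.INTER_CUBIC)[:,:,::-1])
w=world(d,P); hsv=cv2.cvtColor(p,cv2.COLOR_RGB2HSV);h,s=hsv[:,:,0],hsv[:,:,1]
M=np.zeros(d.shape,bool);M[150:240,270:345]=1;M&=(h<22)&(s>150)&(w[:,:,2]>.125)
q=w[M][:,:2]-[.5408,-.0148];print('tab',M.sum(),(q@[.9449,.3275]).mean(),(q@[-.3275,.9449]).mean())
s=ctrl.get_state();print(s['t'],s['tcp_pos'],s['orientation'])
E
```

```text
t: 5.65
tcp_pos: [0.5643, 0.1221, 0.2397]
orientation: [[-0.944, -0.331, -0.002], [-0.331, 0.944, 0.001], [0.002, 0.002, -1.0]]
force: [0.9, 0.7, -0.2]
gripper_width: 0.0607
t: 6.15
tcp_pos: [0.585, 0.3077, 0.2379]
orientation: [[-0.941, -0.337, -0.003], [-0.337, 0.941, 0.002], [0.002, 0.003, -1.0]]
force: [-0.3, -0.8, 0.1]
gripper_width: 0.0852
tab 69 0.0006667898768586911 -0.024680072453345213
6.2 [0.5845 0.3051 0.2381] [[-0.9419 -0.3357 -0.0035]
 [-0.3357  0.942  -0.0001]
 [ 0.0033  0.0011 -1.    ]]
```

View pics/t6c.png

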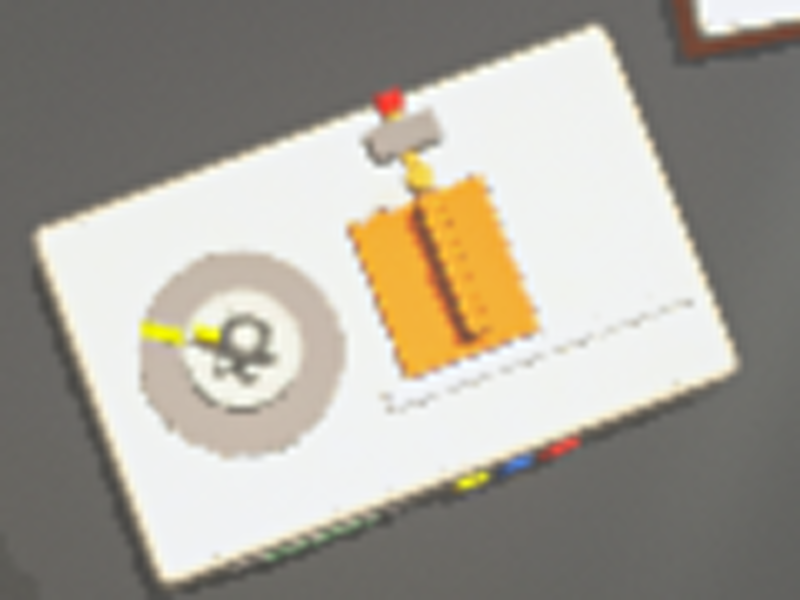

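The gate tab is at pump y −0.0247, so the gate is fully shut, and the plunger is out with the same length as before. Next I refine the shaft axis, yellow direction and crank pose with both cameras.

```bash
python3 - <<'E'
from h import *
np.set_printoptions(precision=4,suppress=True)
def ray(P,u,v,z):
    E=np.array(P['extrinsics']); r=E[:3,:3]@np.array([(u-P['cx'])/P['fx'],(v-P['cy'])/P['fy'],1]); o=E[:3,3]; return o+r*(z-o[2])/r[2]
sh=np.array([.5195,.0466])
for tag in('t6','top0','s1','s4'):
    p,d,P=load(tag); w=world(d,P); pf=p.astype(float)
    h_=cv2.cvtColor(p,cv2.COLOR_RGB2HSV); yl=((h_[:,:,0]>20)&(h_[:,:,0]<36)&(h_[:,:,1]>70))
    u,v=proj(P,[*sh,.1]); M=np.zeros(d.shape,np.uint8); u,v=int(u),int(v); M[v-18:v+18,u-20:u+20]=1; M=M*yl
    n,l,st,ce=cv2.connectedComponentsWithStats(M.astype(np.uint8))
    out=[]
    sat=np.clip(pf[:,:,:2].mean(2)-pf[:,:,2]-20,0,None)*cv2.dilate(M.astype(np.uint8),np.ones((3,3)))
    for i in range(1,n):
        if st[i,4]<3: continue
        mm=(l==i); vv,uu=np.nonzero(mm); W=sat[mm]; cu,cv_=(uu*W).sum()/W.sum(),(vv*W).sum()/W.sum()
        zz=np.median(w[mm][:,2]); r=ray(P,cu,cv_,.0855 if zz<.1 else .125); 
        dd=r[:2]-sh; print(tag,st[i,4],round(zz,3),r,'ang',np.degrees(np.arctan2(dd[1],dd[0])),'rad',np.hypot(*dd))
# collar ring from t6: points z in .095-.106
p,d,P=load('t6'); w=world(d,P); z=w[:,:,2]
M=np.zeros(d.shape,bool);u,v=map(int,proj(P,[*sh,.1]));M[v-18:v+18,u-20:u+20]=1
M&=(z>.094)
print('collar+shaft circle',cv2.minEnclosingCircle(w[M][:,:2].astype(np.float32)),cv2.minAreaRect(w[M][:,:2].astype(np.float32)))
r=cv2.minAreaRect(w[(z>.078)&(z<.092)&(w[:,:,0]>.35)&(w[:,:,0]<.7)&(abs(w[:,:,1])<.2)][:,:2].astype(np.float32));print('pump',r)
# crank in scene0
for tag in('scene0','top0'):
    p,d,P=load(tag); w=world(d,P);z=w[:,:,2]; h_=cv2.cvtColor(p,cv2.COLOR_RGB2HSV)
    B=(abs(w[:,:,0]-.54)<.13)&(abs(w[:,:,1]-.33)<.06)
    m=B&(z>.055)&(p.max(2)<90)&(w[:,:,0]<.52); print(tag,'handle',m.sum(),w[m].mean(0))
    m=B&(z>.02)&(z<.036)&(h_[:,:,1]<70)&(w[:,:,0]>.555)&(p.min(2)>120); q=w[m][:,:2].astype(np.float32)
    print('hub',m.sum(),cv2.minEnclosingCircle(q),q.mean(0),np.median(z[m]))
    m=B&(h_[:,:,0]>95)&(h_[:,:,0]<125)&(h_[:,:,1]>110)&(z>.02)&(z<.036); q=w[m][:,:2]
    l=cv2.fitLine(q.astype(np.float32),cv2.DIST_L2,0,.01,.01).ravel(); print('arm',m.sum(),l,np.degrees(np.arctan2(l[1],l[0])))
E
```

```text
t6 21 0.088 [0.529  0.0795 0.0855] ang 73.95893004050531 rad 0.034227570220648054
t6 11 0.123 [0.5231 0.0617 0.125 ] ang 76.69136237277623 rad 0.015502623454063103
top0 20 0.088 [0.5289 0.0796 0.0855] ang 74.08656259044061 rad 0.03434811023378342
top0 11 nan [0.523  0.0617 0.125 ] ang 76.98134154040117 rad 0.015513619628445077
s1 12 0.122 [0.526  0.0652 0.125 ] ang 70.75869768876456 rad 0.019739292014163266
s1 15 0.088 [0.5262 0.0807 0.0855] ang 78.94727282437347 rad 0.03470610208757581
s4 11 nan [0.5258 0.0653 0.125 ] ang 71.32683084775593 rad 0.019718769898687392
s4 15 0.088 [0.5261 0.0807 0.0855] ang 78.95630789348898 rad 0.034701837366349485
collar+shaft circle ((0.5308868885040283, 0.03495335951447487), 0.05483388155698776) ((0.5291190147399902, 0.034549906849861145), (0.0632023811340332, 0.09404487907886505), 12.85521125793457)
pump ((0.5279170274734497, 0.022617504000663757), (0.16007715463638306, 0.33814629912376404), 19.053865432739258)
scene0 handle 45 [0.4888 0.3153 0.0659]
hub 160 ((0.5916945934295654, 0.34935587644577026), 0.028892749920487404) [0.5942 0.3511] 0.03142886065222844
arm 118 [0.9471 0.321  0.529  0.3286] 18.726164
top0 handle 49 [0.4828 0.3095 0.0688]
hub 167 ((0.5919172167778015, 0.3457697927951813), 0.028180476278066635) [0.593  0.3465] 0.03168638279556446
arm 170 [0.9446 0.3282 0.5312 0.3255] 19.158678
```

Both cameras agree within calibration: yellow direction about 75°, hub at about (0.5915, 0.346), arm at about 199.2°. Moving over the hub and part way down.

```bash
python3 -m pendant '[{"delta_rot":[0,0,0],"delta_pos":[0.0035,0.0205,0],"grip":0.085},{"delta_rot":[0,0,0],"delta_pos":[0.0035,0.0205,0],"grip":0.085},{"delta_rot":[0,0,0],"delta_pos":[0,0,-0.035],"grip":0.085},{"delta_rot":[0,0,0],"delta_pos":[0,0,-0.035],"grip":0.085},{"delta_rot":[0,0,0],"delta_pos":[0,0,-0.035],"grip":0.085},{"delta_rot":[0,0,0],"delta_pos":[0,0,-0.035],"grip":0.085},{"delta_rot":[0,0,0],"delta_pos":[0,0,-0.035],"grip":0.085},{"delta_rot":[0,0,0],"delta_pos":[0,0,0],"grip":0.085},{"delta_rot":[0,0,0],"delta_pos":[0,0,0],"grip":0.085}]' 60
python3 - <<'E'
from h import *
p,_,P=snap('scene','s7'); u,v=proj(P,[.58,.34,.06]); u,v=int(u),int(v); s=p[v-60:v+60,u-80:u+80]; cv2.imwrite(f'pics/s7c.png',cv2.resize(s,(800,600),interpolation=cv2.INTER_CUBIC)[:,:,::-1])
print(ctrl.get_state()['tcp_pos'])
E
```

```text
t: 6.95
tcp_pos: [0.59, 0.3412, 0.0631]
orientation: [[-0.944, -0.331, -0.006], [-0.331, 0.944, -0.002], [0.007, -0.0, -1.0]]
force: [-0.1, -0.4, 0.4]
gripper_width: 0.085
[0.5921119  0.342248   0.06593745]
```

View pics/s7c.png

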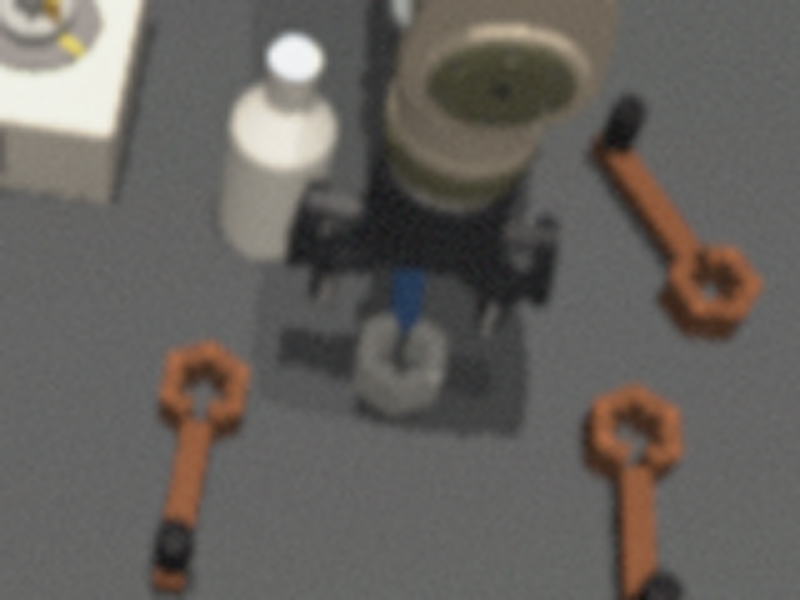

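The hub is between the fingers and the bottle is clear of them. Continuing down.

```bash
python3 -m pendant '[{"delta_rot":[0,0,0],"delta_pos":[0,0.004,-0.02],"grip":0.085},{"delta_rot":[0,0,0],"delta_pos":[0,0,-0.02],"grip":0.085},{"delta_rot":[0,0,0],"delta_pos":[0,0,-0.015],"grip":0.085},{"delta_rot":[0,0,0],"delta_pos":[0,0,-0.007],"grip":0.085},{"delta_rot":[0,0,0],"delta_pos":[0,0,0],"grip":0.085},{"delta_rot":[0,0,0],"delta_pos":[0,0,0],"grip":0.085},{"delta_rot":[0,0,0],"delta_pos":[0,0,0],"grip":0.085}]' 60
```

```text
t: 7.58
tcp_pos: [0.5939, 0.3478, 0.0058]
orientation: [[-0.943, -0.331, 0.003], [-0.331, 0.944, 0.002], [-0.004, 0.0, -1.0]]
force: [-0.2, -0.1, -0.1]
gripper_width: 0.0851
```

```bash
python3 -m pendant '[{"delta_rot":[0,0,0],"delta_pos":[-0.002,-0.0015,-0.004],"grip":0.085},{"delta_rot":[0,0,0],"delta_pos":[0,0,0],"grip":0.04},{"delta_rot":[0,0,0],"delta_pos":[0,0,0],"grip":0.04},{"delta_rot":[0,0,0],"delta_pos":[0,0,0],"grip":0.04},{"delta_rot":[0,0,0],"delta_pos":[0,0,0],"grip":0.04},{"delta_rot":[0,0,0],"delta_pos":[0,0,0],"grip":0.04},{"delta_rot":[0,0,0],"delta_pos":[0,0,0],"grip":0.04}]' 80
```

```text
t: 8.17
tcp_pos: [0.5907, 0.3462, 0.0002]
orientation: [[-0.943, -0.332, 0.001], [-0.332, 0.943, 0.001], [-0.001, 0.001, -1.0]]
force: [-0.6, 1.7, 6.1]
gripper_width: 0.0487
```

The gripper stopped at 48.7 mm, which fits the 50 mm flats. Lifting.

```bash
python3 -m pendant '[{"delta_rot":[0,0,0],"delta_pos":[0,0,0.01],"grip":0.04},{"delta_rot":[0,0,0],"delta_pos":[0,0,0.02],"grip":0.04},{"delta_rot":[0,0,0],"delta_pos":[0,0,0.03],"grip":0.04},{"delta_rot":[0,0,0],"delta_pos":[0,0,0.03],"grip":0.04},{"delta_rot":[0,0,0],"delta_pos":[0,0,0.03],"grip":0.04},{"delta_rot":[0,0,0],"delta_pos":[0,0,0.03],"grip":0.04},{"delta_rot":[0,0,0],"delta_pos":[0,0,0.03],"grip":0.04},{"delta_rot":[0,0,0],"delta_pos":[0,0,0.03],"grip":0.04},{"delta_rot":[0,0,0],"delta_pos":[0,0,0.03],"grip":0.04},{"delta_rot":[0,0,0],"delta_pos":[0,0,0],"grip":0.04}]' 80
python3 - <<'E'
from h import *
p,_,P=snap('scene','s8'); u,v=proj(P,[.56,.33,.22]); u,v=int(u),int(v); s=p[max(v-60,0):v+60,u-80:u+80]; cv2.imwrite(f'pics/s8c.png',cv2.resize(s,(800,600),interpolation=cv2.INTER_CUBIC)[:,:,::-1])
print(ctrl.get_state()['tcp_pos'])
E
```

```text
t: 9.0
tcp_pos: [0.5922, 0.3462, 0.2464]
orientation: [[-0.943, -0.331, 0.009], [-0.331, 0.944, 0.003], [-0.009, 0.0, -1.0]]
force: [1.1, 0.8, -2.4]
gripper_width: 0.049
[0.59178913 0.34605017 0.24299968]
```

View pics/s8c.png

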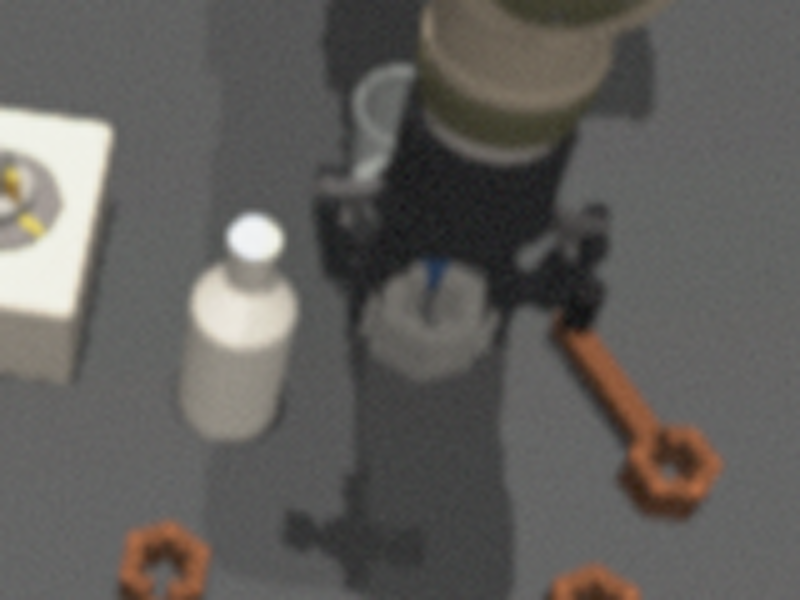

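Crank held level. Now carry it over to the shaft, turning −124°.

```bash
python3 -m pendant '[{"delta_rot":[0,0,-6.9],"delta_pos":[-0.004,-0.0166,0],"grip":0.04},{"delta_rot":[0,0,-6.9],"delta_pos":[-0.004,-0.0166,0],"grip":0.04},{"delta_rot":[0,0,-6.9],"delta_pos":[-0.004,-0.0166,0],"grip":0.04},{"delta_rot":[0,0,-6.9],"delta_pos":[-0.004,-0.0166,0],"grip":0.04},{"delta_rot":[0,0,-6.9],"delta_pos":[-0.004,-0.0166,0],"grip":0.04},{"delta_rot":[0,0,-6.9],"delta_pos":[-0.004,-0.0166,0],"grip":0.04},{"delta_rot":[0,0,-6.9],"delta_pos":[-0.004,-0.0166,0],"grip":0.04},{"delta_rot":[0,0,-6.9],"delta_pos":[-0.004,-0.0166,0],"grip":0.04},{"delta_rot":[0,0,-6.9],"delta_pos":[-0.004,-0.0166,0],"grip":0.04},{"delta_rot":[0,0,-6.9],"delta_pos":[-0.004,-0.0166,0],"grip":0.04},{"delta_rot":[0,0,-6.9],"delta_pos":[-0.004,-0.0166,0],"grip":0.04},{"delta_rot":[0,0,-6.9],"delta_pos":[-0.004,-0.0166,0],"grip":0.04}]' 80
python3 -m pendant '[{"delta_rot":[0,0,-6.9],"delta_pos":[-0.004,-0.0166,0],"grip":0.04},{"delta_rot":[0,0,-6.9],"delta_pos":[-0.004,-0.0166,0],"grip":0.04},{"delta_rot":[0,0,-6.9],"delta_pos":[-0.004,-0.0166,0],"grip":0.04},{"delta_rot":[0,0,-6.9],"delta_pos":[-0.004,-0.0166,0],"grip":0.04},{"delta_rot":[0,0,-6.9],"delta_pos":[-0.004,-0.0166,0],"grip":0.04},{"delta_rot":[0,0,-6.9],"delta_pos":[-0.004,-0.0166,0],"grip":0.04},{"delta_rot":[0,0,0],"delta_pos":[0,0,0],"grip":0.04},{"delta_rot":[0,0,0],"delta_pos":[0,0,0],"grip":0.04},{"delta_rot":[0,0,0],"delta_pos":[0,0,0],"grip":0.04},{"delta_rot":[0,0,0],"delta_pos":[0,0,0],"grip":0.04}]' 80
python3 - <<'E'
from h import *
np.set_printoptions(precision=4,suppress=True)
for n in('scene','top'):
    p,d,P=snap(n,n+'9'); u,v=proj(P,[.53,.07,.2]); u,v=int(u),int(v); s=p[max(v-60,0):v+60,max(u-80,0):u+80]; cv2.imwrite(f'pics/{n}9c.png',cv2.resize(s,(800,600),interpolation=cv2.INTER_CUBIC)[:,:,::-1])
    w=world(d,P);h_=cv2.cvtColor(p,cv2.COLOR_RGB2HSV)
    B=(abs(w[:,:,0]-.53)<.13)&(abs(w[:,:,1]-.1)<.13)
    m=B&(h_[:,:,0]>95)&(h_[:,:,0]<125)&(h_[:,:,1]>110)&(w[:,:,2]>.2); q=w[m][:,:2]
    if m.sum()>8:
        l=cv2.fitLine(q.astype(np.float32),cv2.DIST_L2,0,.01,.01).ravel(); print(n,'arm',m.sum(),l,np.degrees(np.arctan2(l[1],l[0])),np.median(w[m][:,2]))
s=ctrl.get_state();print(s['tcp_pos'],s['orientation'],s['joints'])
E
```

```text
t: 10.05
tcp_pos: [0.5405, 0.1453, 0.2366]
orientation: [[-0.442, 0.897, -0.005], [0.897, 0.442, -0.001], [0.001, -0.005, -1.0]]
force: [-0.1, -0.3, -4.0]
gripper_width: 0.0488
t: 10.88
tcp_pos: [0.5179, 0.0474, 0.2384]
orientation: [[0.254, 0.967, -0.001], [0.967, -0.254, 0.0], [-0.0, -0.001, -1.0]]
force: [0.0, 0.4, -3.3]
gripper_width: 0.0493
scene arm 188 [0.3053 0.9522 0.5425 0.1198] 72.22108 0.2646637921028288
top arm 128 [0.2481 0.9687 0.5387 0.1226] 75.63279 0.2663930157278358
[0.5182 0.0475 0.2389] [[ 0.2544  0.9671 -0.0007]
 [ 0.9671 -0.2544  0.0001]
 [-0.0001 -0.0007 -1.    ]] [-0.0629  0.2055 -0.0782  1.2878  0.      1.7652]
```

View pics/scene9c.png

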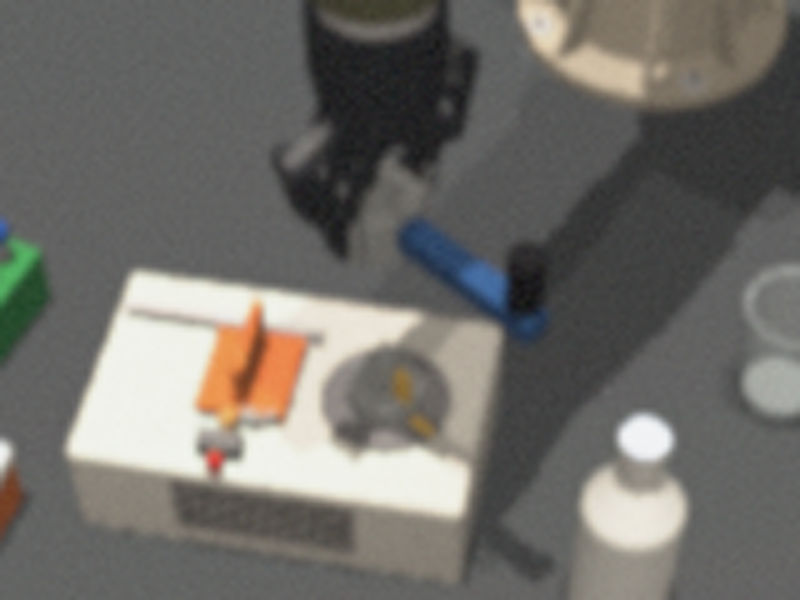

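View pics/top9c.png

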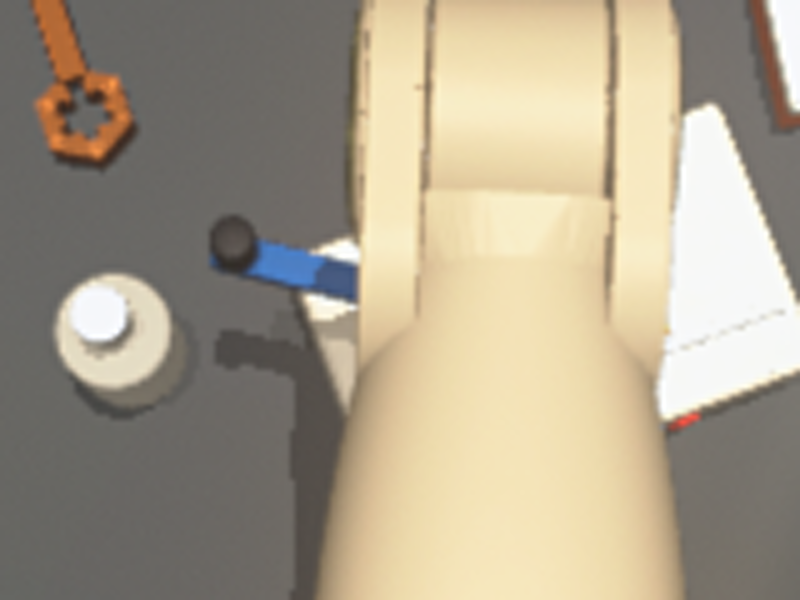

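The arm is at 75.5° in the top view and its line passes within 1 mm of the shaft axis. Descending to just above the tip.

```bash
python3 -m pendant '[{"delta_rot":[0,0,0],"delta_pos":[0,-0.0005,-0.03],"grip":0.04},{"delta_rot":[0,0,0],"delta_pos":[0,0,-0.03],"grip":0.04},{"delta_rot":[0,0,0],"delta_pos":[0,0,-0.03],"grip":0.04},{"delta_rot":[0,0,0],"delta_pos":[0,0,0],"grip":0.04},{"delta_rot":[0,0,0],"delta_pos":[0,0,0],"grip":0.04},{"delta_rot":[0,0,0],"delta_pos":[0,0,0],"grip":0.04}]' 80
python3 - <<'E'
from h import *
np.set_printoptions(precision=4,suppress=True)
for n in('scene','top'):
    p,d,P=snap(n,n+'10'); u,v=proj(P,[.53,.07,.15]); u,v=int(u),int(v); s=p[max(v-45,0):v+45,max(u-60,0):u+60]; cv2.imwrite(f'pics/{n}10c.png',cv2.resize(s,(800,600),interpolation=cv2.INTER_CUBIC)[:,:,::-1])
    w=world(d,P);h_=cv2.cvtColor(p,cv2.COLOR_RGB2HSV)
    B=(abs(w[:,:,0]-.53)<.13)&(abs(w[:,:,1]-.1)<.13)
    m=B&(h_[:,:,0]>95)&(h_[:,:,0]<125)&(h_[:,:,1]>110)&(w[:,:,2]>.17); q=w[m][:,:2]
    l=cv2.fitLine(q.astype(np.float32),cv2.DIST_L2,0,.01,.01).ravel(); print(n,'arm',m.sum(),l,np.degrees(np.arctan2(l[1],l[0])),np.median(w[m][:,2]))
    m=(abs(w[:,:,0]-.547)<.025)&(abs(w[:,:,1]-.157)<.025)&(w[:,:,2]>.205); print('handle top',m.sum(),w[m].mean(0))
s=ctrl.get_state();print(s['tcp_pos'],s['force'])
E
```

```text
t: 11.48
tcp_pos: [0.5192, 0.0466, 0.1508]
orientation: [[0.255, 0.967, 0.002], [0.967, -0.255, -0.0], [0.0, 0.002, -1.0]]
force: [-0.5, 0.0, -2.0]
gripper_width: 0.0489
scene arm 140 [0.2965 0.955  0.5443 0.1192] 72.7497 0.17741031670725277
handle top 59 [0.5533 0.1566 0.2158]
top arm 108 [0.2746 0.9616 0.5405 0.1214] 74.06058 0.17953194484472634
handle top 63 [0.5478 0.1512 0.22  ]
[0.5201 0.0464 0.1516] [-0.2157  0.2219 -3.8297]
```

View pics/scene10c.png

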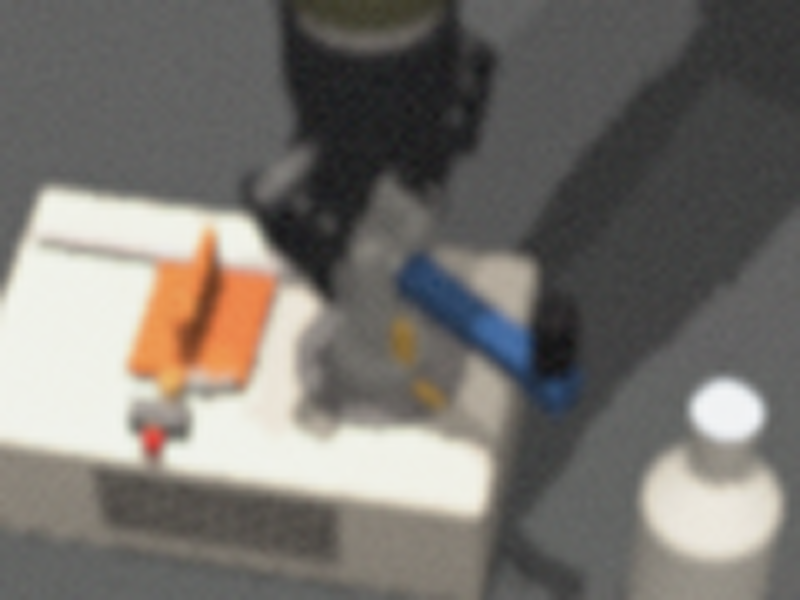

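```bash
python3 -m pendant '[{"delta_rot":[0,0,0],"delta_pos":[-0.001,0.001,-0.005],"grip":0.04},{"delta_rot":[0,0,0],"delta_pos":[0,0,-0.005],"grip":0.04},{"delta_rot":[0,0,0],"delta_pos":[0,0,-0.004],"grip":0.04},{"delta_rot":[0,0,0],"delta_pos":[0,0,0],"grip":0.04},{"delta_rot":[0,0,0],"delta_pos":[0,0,0],"grip":0.04}]' 80
python3 -m pendant '[{"delta_rot":[0,0,0],"delta_pos":[0,0,-0.004],"grip":0.04},{"delta_rot":[0,0,0],"delta_pos":[0,0,-0.004],"grip":0.04},{"delta_rot":[0,0,0],"delta_pos":[0,0,0],"grip":0.04},{"delta_rot":[0,0,0],"delta_pos":[0,0,0],"grip":0.04}]' 80
```

```text
t: 12.0
tcp_pos: [0.5169, 0.0474, 0.135]
orientation: [[0.256, 0.967, -0.001], [0.967, -0.256, -0.0], [-0.0, -0.001, -1.0]]
force: [0.7, -0.7, -3.0]
gripper_width: 0.0487
t: 12.33
tcp_pos: [0.5188, 0.0485, 0.127]
orientation: [[0.255, 0.967, 0.003], [0.967, -0.255, 0.003], [0.003, 0.002, -1.0]]
force: [5.3, 4.8, -6.2]
gripper_width: 0.0486
```

The cone pushes the hub towards +x+y. This agrees with the handle estimate, so I'll yield that way while descending.

```bash
python3 -m pendant '[{"delta_rot":[0,0,0],"delta_pos":[0.001,0.0015,0],"grip":0.04},{"delta_rot":[0,0,0],"delta_pos":[0,0,0],"grip":0.04},{"delta_rot":[0,0,0],"delta_pos":[0,0,0],"grip":0.04}]' 80
python3 -m pendant '[{"delta_rot":[0,0,0],"delta_pos":[0,0,-0.003],"grip":0.04},{"delta_rot":[0,0,0],"delta_pos":[0,0,-0.003],"grip":0.04},{"delta_rot":[0,0,0],"delta_pos":[0,0,0],"grip":0.04},{"delta_rot":[0,0,0],"delta_pos":[0,0,0],"grip":0.04}]' 80
```

```text
t: 12.58
tcp_pos: [0.5187, 0.049, 0.1271]
orientation: [[0.256, 0.967, 0.001], [0.967, -0.256, 0.0], [0.0, 0.001, -1.0]]
force: [2.7, 0.9, -6.0]
gripper_width: 0.0489
t: 12.92
tcp_pos: [0.5188, 0.0491, 0.1211]
orientation: [[0.256, 0.967, 0.001], [0.967, -0.256, 0.001], [0.001, 0.001, -1.0]]
force: [4.3, 3.0, -4.9]
gripper_width: 0.0489
```

```bash
python3 -m pendant '[{"delta_rot":[0,0,0],"delta_pos":[0.001,0.001,-0.003],"grip":0.04},{"delta_rot":[0,0,0],"delta_pos":[0,0,-0.003],"grip":0.04},{"delta_rot":[0,0,0],"delta_pos":[0,0,0],"grip":0.04},{"delta_rot":[0,0,0],"delta_pos":[0,0,0],"grip":0.04}]' 80
python3 -m pendant '[{"delta_rot":[0,0,0],"delta_pos":[0,0,-0.003],"grip":0.04},{"delta_rot":[0,0,0],"delta_pos":[0,0,-0.003],"grip":0.04},{"delta_rot":[0,0,0],"delta_pos":[0,0,0],"grip":0.04},{"delta_rot":[0,0,0],"delta_pos":[0,0,0],"grip":0.04}]' 80
python3 -c "
from h import *
print(ctrl.get_state()['torque'])"
```

```text
t: 13.25
tcp_pos: [0.5185, 0.0498, 0.1147]
orientation: [[0.256, 0.967, -0.002], [0.967, -0.256, -0.0], [-0.001, -0.002, -1.0]]
force: [0.7, 1.0, -3.8]
gripper_width: 0.0491
t: 13.58
tcp_pos: [0.5188, 0.0498, 0.109]
orientation: [[0.256, 0.967, -0.001], [0.967, -0.256, -0.0], [-0.0, -0.001, -1.0]]
force: [0.0, 0.0, -3.5]
gripper_width: 0.0486
[-0.02593943 -0.01583858  0.00753216]
```

Sliding down freely with almost no side force. Continuing down to the collar.

```bash
python3 -m pendant '[{"delta_rot":[0,0,0],"delta_pos":[0,0,-0.003],"grip":0.04},{"delta_rot":[0,0,0],"delta_pos":[0,0,-0.003],"grip":0.04},{"delta_rot":[0,0,0],"delta_pos":[0,0,0],"grip":0.04},{"delta_rot":[0,0,0],"delta_pos":[0,0,0],"grip":0.04}]' 80
python3 -m pendant '[{"delta_rot":[0,0,0],"delta_pos":[0,0,-0.003],"grip":0.04},{"delta_rot":[0,0,0],"delta_pos":[0,0,0],"grip":0.04},{"delta_rot":[0,0,0],"delta_pos":[0,0,0],"grip":0.04}]' 80
```

```text
t: 13.92
tcp_pos: [0.519, 0.0499, 0.103]
orientation: [[0.256, 0.967, -0.001], [0.967, -0.256, -0.0], [-0.0, -0.001, -1.0]]
force: [0.2, 0.4, -3.1]
gripper_width: 0.0486
t: 14.17
tcp_pos: [0.5197, 0.0498, 0.1012]
orientation: [[0.256, 0.967, 0.001], [0.967, -0.256, -0.0], [0.0, 0.001, -1.0]]
force: [-2.4, -0.4, 4.3]
gripper_width: 0.0489
```

Contact at z 0.1012 (expected about 0.101), so it is seated. Releasing and lifting.

```bash
python3 -m pendant '[{"delta_rot":[0,0,0],"delta_pos":[0,0,0],"grip":0.085},{"delta_rot":[0,0,0],"delta_pos":[0,0,0],"grip":0.085},{"delta_rot":[0,0,0],"delta_pos":[0,0,0],"grip":0.085},{"delta_rot":[0,0,0],"delta_pos":[0,0,0],"grip":0.085},{"delta_rot":[0,0,0],"delta_pos":[0,0,0],"grip":0.085},{"delta_rot":[0,0,0],"delta_pos":[0,0,0.01],"grip":0.085},{"delta_rot":[0,0,0],"delta_pos":[0,0,0.02],"grip":0.085},{"delta_rot":[0,0,0],"delta_pos":[0,0,0.03],"grip":0.085},{"delta_rot":[0,0,0],"delta_pos":[0,0,0.035],"grip":0.085},{"delta_rot":[0,0,0],"delta_pos":[0,0,0.035],"grip":0.085}]' 80
python3 -m pendant '[{"delta_rot":[0,0,0],"delta_pos":[0,0,0.03],"grip":0.085},{"delta_rot":[0,0,0],"delta_pos":[-0.03,0,0.01],"grip":0.085},{"delta_rot":[0,0,0],"delta_pos":[-0.03,0,0],"grip":0.085},{"delta_rot":[0,0,0],"delta_pos":[-0.03,0,0],"grip":0.085},{"delta_rot":[0,0,0],"delta_pos":[-0.03,0,0],"grip":0.085},{"delta_rot":[0,0,0],"delta_pos":[0,0.02,0],"grip":0.085},{"delta_rot":[0,0,0],"delta_pos":[0,0.03,0],"grip":0.085},{"delta_rot":[0,0,0],"delta_pos":[0,0.03,0],"grip":0.085},{"delta_rot":[0,0,0],"delta_pos":[0,0.03,0],"grip":0.085},{"delta_rot":[0,0,0],"delta_pos":[0,0.03,0],"grip":0.085},{"delta_rot":[0,0,0],"delta_pos":[0,0.03,0],"grip":0.085},{"delta_rot":[0,0,0],"delta_pos":[0,0,0],"grip":0.085}]' 80
python3 - <<'E'
from h import *
np.set_printoptions(precision=4,suppress=True)
for n in('scene','top'):
    p,d,P=snap(n,n+'11'); u,v=proj(P,[.53,.07,.12]); u,v=int(u),int(v); s=p[max(v-60,0):v+60,max(u-80,0):u+80]; cv2.imwrite(f'pics/{n}11c.png',cv2.resize(s,(800,600),interpolation=cv2.INTER_CUBIC)[:,:,::-1])
    w=world(d,P);h_=cv2.cvtColor(p,cv2.COLOR_RGB2HSV);z=w[:,:,2]
    B=(abs(w[:,:,0]-.53)<.13)&(abs(w[:,:,1]-.1)<.13)
    m=B&(h_[:,:,0]>95)&(h_[:,:,0]<125)&(h_[:,:,1]>110)&(z>.12); q=w[m][:,:2]
    l=cv2.fitLine(q.astype(np.float32),cv2.DIST_L2,0,.01,.01).ravel(); print(n,'arm',m.sum(),l,np.degrees(np.arctan2(l[1],l[0])),np.median(z[m]))
    m=(np.hypot(w[:,:,0]-.5195,w[:,:,1]-.0466)<.035)&(z>.122)&(z<.142)&(h_[:,:,1]<70); print('hub',m.sum(),cv2.minEnclosingCircle(w[m][:,:2].astype(np.float32)),np.median(z[m]))
    A=np.c_[w[m][:,:2]-w[m][:,:2].mean(0),np.ones(m.sum())]; print('plane',np.linalg.lstsq(A,z[m],rcond=None)[0])
for tag in('top0','top11'):
    p,d,P=load(tag); w=world(d,P); z=w[:,:,2]
    for n,b in dict(bottle=(175,210,175,222),beaker=(172,208,262,298),tip=(320,375,115,160),rack=(358,418,172,212)).items():
        M=np.zeros(d.shape,bool);M[b[2]:b[3],b[0]:b[1]]=1;M&=z>.02; print(tag,n,M.sum(),w[M].mean(0))
s=ctrl.get_state();print(s['t'],s['tcp_pos'])
E
```

```text
t: 15.0
tcp_pos: [0.5186, 0.0499, 0.232]
orientation: [[0.256, 0.967, -0.001], [0.967, -0.256, 0.0], [-0.0, -0.001, -1.0]]
force: [0.6, -0.1, 0.2]
gripper_width: 0.085
t: 16.0
tcp_pos: [0.3991, 0.2238, 0.2711]
orientation: [[0.252, 0.968, 0.001], [0.968, -0.252, 0.002], [0.002, 0.001, -1.0]]
force: [0.1, -0.4, -0.1]
gripper_width: 0.0849
scene arm 136 [0.3194 0.9476 0.5441 0.1204] 71.37398 0.1280572153611812
hub 191 ((0.5213161110877991, 0.0505950003862381), 0.028563624247908592) 0.13114672598417754
plane [-0.0256 -0.0189  0.1306]
top arm 173 [0.2652 0.9642 0.5363 0.1085] 74.62018 0.12911363780231921
hub 262 ((0.5206375122070312, 0.04631023108959198), 0.029302967712283134) 0.13277262122774014
plane [-0.0036 -0.0238  0.1322]
top0 bottle 511 [0.5244 0.2226 0.1242]
top0 beaker 295 [0.3134 0.2571 0.0693]
top0 tip 1347 [ 0.7067 -0.2084  0.0562]
top0 rack 1413 [ 0.5478 -0.3145  0.053 ]
top11 bottle 873 [0.4881 0.2073 0.3447]
top11 beaker 1232 [0.3376 0.1699 0.7507]
top11 tip 1350 [ 0.7067 -0.2083  0.0562]
top11 rack 1411 [ 0.5477 -0.3144  0.0532]
16.1 [0.399  0.2208 0.2708]
```

View pics/scene11c.png

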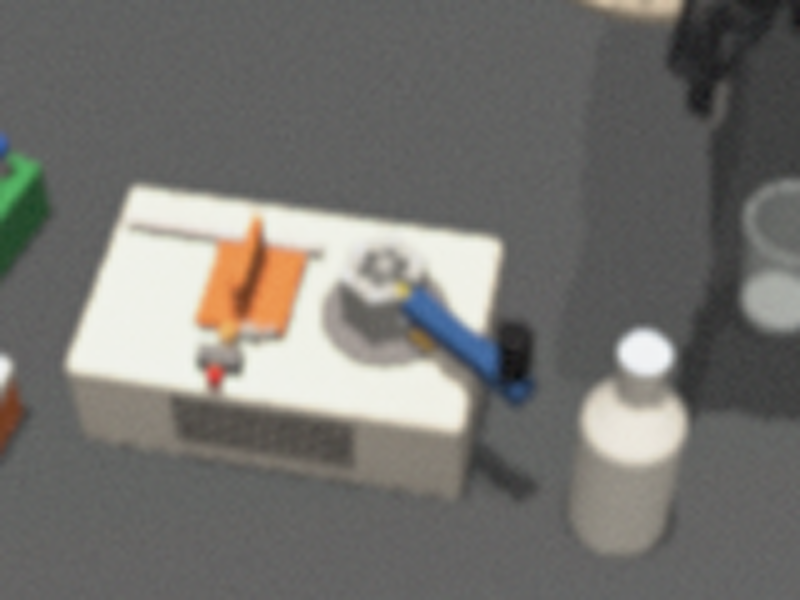

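View pics/top11c.png

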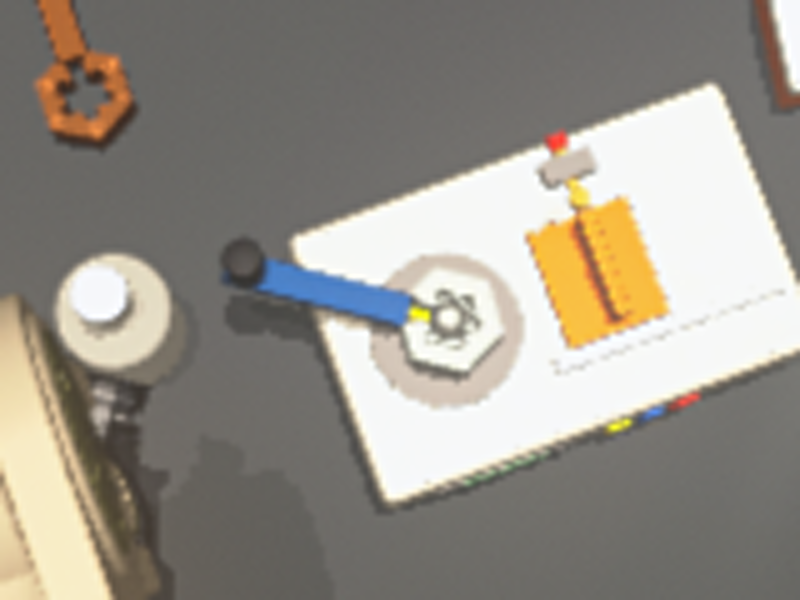

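The hub top is at z 0.1328 (home is 0.133), the tilt is about 0.02 rad, and the arm is at 74.6° along the yellow tooth, which shows in the keyway. The arm hid the bottle and beaker in the top view, so I'll check those in the scene camera and then hand in.

```bash
python3 - <<'E'
from h import *
a,da,P=load('scene0'); b,db,_=load('scene11')
for n,X in dict(bottle=(.527,.226,.09),beaker=(.313,.257,.05)).items():
    u,v=map(int,proj(P,X)); wa,wb=world(da,P),world(db,P)
    for w in(wa,wb):
        M=(np.hypot(w[:,:,0]-X[0],w[:,:,1]-X[1])<.05)&(w[:,:,2]>.02)&(w[:,:,2]<.2); print(n,M.sum(),w[M].mean(0).round(4))
s=ctrl.get_state();print(s['t'],s['force'],abs(s['joint_vel']).max())
print(order.hand_in())
E
```

```text
bottle 690 [0.5486 0.2375 0.1052]
bottle 682 [0.5487 0.2375 0.1052]
beaker 486 [0.3184 0.2528 0.0623]
beaker 488 [0.3183 0.2527 0.0622]
16.1 [ 0.77567336 -0.42985362 -0.36148044] 0.04070785822123514
the job is handed in; nothing more can be done
None
```

I shut the gate, fitted the hand crank on the shaft and handed the job in at about 16.1 s. The hand-in reports no verdict, so what follows is from my own last checks.

- **Gate:** I pushed it until 22 N gave no more movement. The tab then measured at pump y −24.7 mm (−25 mm is fully shut). I judged the catch by eye: the brass plunger stands out behind the tooth in both cameras.
- **Crank:** I gripped it by the hub flats, turned it −124° and slid it on. It met the collar at z 0.101 m, and I let go and moved the arm clear.
    - **Height and tilt:** the hub top measures 0.1328 m (home is 0.133 m) and the tilt is about 0.02 rad.
    - **Direction:** the arm points at 74.6° against the yellow tooth at about 74–75° in the top camera.
- **Bystanders:** rack, tip box, bottle and beaker moved by less than 1 mm. The bottle and beaker were hidden from the top camera at the end, so I checked those two in the scene camera.

**Disagreement:** the scene camera read the arm at 71.4° and the hub about 4 mm further in y than the top camera. The two cameras were already 3 to 4 mm apart before I moved anything, so I put this down to calibration; the free slide down the splines and the seating height agree with the top camera.

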